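# Set and lock the analyser ring of a strain viewer

### The arm

A 7-joint arm with a two-finger parallel gripper is mounted at the origin on a cart in front of the work surface, level with it; the furniture and walls round the work are solid. World frame = base frame: x ahead of the robot, y to its left, z up, the work surface at z = 0. Lengths are in m, angles in rad, forces in N, time in s.
With the tool pointing down it reaches from about 0.425 to 0.875 m from the base axis. Payload 9.9 kg.
Tool frame: the origin (TCP) lies midway between the tips of the shut fingers; the grasp point (between the pads) lies 19 mm behind it (tcp_to_grasp is the distance from the TCP to the grasp point, in m); z points along the fingers, y is the line along which they close (so a half turn about z gives the same grasp; the last joint's range is limited). The gripper opens to 85 mm and grips with 20 to 120 N. Pads are 22 mm wide; open, the fingers measure 114 mm over their backs; the gripper's body (76 mm by 85 mm) begins 54 mm behind the grasp point. The pads swing forward as they close: fully open they stand 13 mm farther back than shut.
Start: joints at [1.055, 0.576, 0.025, 1.437, -0.015, 1.129, -0.057], TCP at [0.282, -0.613, 0.231] pointing down, gripper open.
Joint ranges: [-2.76, 2.76], [-0.34, 2.15], [-1.52, 1.57], [0.19, 2.46], [-1.09, 4.23], [0.17, 1.99], [-2.82, 2.82]. Speed limits (rad/s): [2.22, 2.22, 3.01, 3.01, 3.14, 3.14, 3.14].

### API

Orientations are given as a 3x3 rotation matrix whose columns are the frame's x, y, z axes.
In Python, from rig import * gives the robot as it stands.
- The arm moves only by the tool step_arm, never from a script. Its argument "deltas" is a list of rows, each a list of 5 numbers: the finger opening in mm, from 0 to 85.4, then the shift along the tool's x, y, z in mm, then the turn about the tool's z in units of 6 degrees (1.0 is 6 degrees). A call has 1 to 12 rows; each row shifts and turns the commanded pose from where the row before left it, along the tool's axes as they then stand; what a row does not reach is not made up. A row lasts 1/12 s, in which the tool goes at most 41.7 mm and 7.16 degrees, less where a joint would pass 70% of its speed; a pose out of reach is approached as far as the arm can. A call is refused whole if a number of a shift passes 41.7 or a number of a turn 1, either way. A call with a gripper value outside its range is refused whole. The fingers move at their own pace and stop on an object; "squeeze" is the grip in N (left out, the last holds). Time passes only in rows, so rows that do not move let the fingers close. It gives the time, the measured TCP pose, the force, the opening and the grip force at its end, in the units of the state.
- observe(): the state, without advancing time (a new reading comes with each control period).
- grab_frame(name): name is "side" or "top" or "wrist"; returns a dict with "color" (420x560x3 uint8, red, green, blue), "fx", "fy", "cx", "cy" (pixels), "dist_coeffs" ([k1, k2, p1, p2, k3] as OpenCV has them; the pictures are not rectified), "rvec" (rotation vector, rad) and "tvec" (3), from world to camera coordinates, as OpenCV has them; the wrist camera has in their place "tool_from_camera" (4x4, takes a point from camera to tool coordinates, whose origin is the TCP and whose axes are the flange's). Camera axes: x right, y down, z forward; pixel columns grow to the right and rows downward; lengths in m; the calibration is good to about 2 mm. A picture is of the moment at which its call begins: read the wrist's pose just before it. There is no depth.
- close_job(): hands the job in; it is judged then, once.
The state is a dict: "t": time; "joint_pos": joint angles; "dq": joint speeds; "joint_torque": joint torques, N m; "ee_pos": TCP position; "orientation": TCP orientation; "force": force on the tool from outside, world axes, zero at the start; "ft_torque": the same for the moment, N m; "gripper_width": finger opening in m; "grasp_force": force on a finger pad.
Only numpy, scipy, OpenCV 4.12 (cv2) and the standard library are available. Lean on these libraries where they do the work, as an engineer would, in place of code of your own. Each camera call takes 0.05 s, during which the arm holds its last target. There are 200 camera calls.

### The job

On the round strain viewer, gently push the lever round its arc until it points at the small index clip on the rim, then press the lock plunger on the ear at its side fully down. Only push with the fingers: do not pinch, lift or shift the viewer, do not move the index clip, and leave the bottles, the dish and the vial alone.

Things in the scene. Friction and masses are not known exactly. Their poses are not given: they have to be found in the camera images.
- viewer: strain viewer: low white drum, 216 mm across, flat top 40 mm above the bench, loose, about 3 kg, on rubber feet. Origin: centre of its underside, which is on the axis of the ring; z up. Its top carries, round the same axis: an aluminium ring (120 mm across, top at 54 mm) with a radial steel lever, and a scale of dark marks every 15 degrees over the +y half. At -y a 30 mm high ear, 44 mm wide, reaches out to 150 mm from the axis and carries the lock plunger
- analyser (a joint): angle of the aluminium ring with its lever (rad): at 0 the lever points along the viewer's +y, positive is anticlockwise seen from above; stops at -1.3 and 1.3. It starts at 0.75 to 1.15. A steady rubbing drag of about 1.5 N at the pin; it stays where it is left
- lever_pin (a point): centre of the top of the upright steel pin on the lever: a round pin 10 mm across that stands 82 mm from the axis, from the lever (top 50 mm above the bench) up to 90 mm above the bench; the lever's pointed end is at 94 mm from the axis. x axis: along the lever, outward
- index (a joint): angle of the index clip about the same axis, measured the same way as the lever's (equal when the lever points at it). It starts anywhere from -0.9 to 0.3; clamped, stiff (about 8 N to shift it); leave it alone
- index_mark (a point): middle of the white line on top of the index clip, a black clip 16 mm wide that sits over the rim, 95 to 113 mm from the axis; the point is 104 mm from the axis, top 46.5 mm above the bench (lower than the top of the lever, and beyond its end, so the lever passes inside it). x axis: outward from the axis
- lock (a joint): how far the lock plunger is pressed (m): 0 up, 0.008 fully down at its stop. Slides against a drag of about 3 N and stays where it is left
- lock_top (a point): centre of the top of the lock plunger, a round steel button 24 mm across, 128 mm from the axis along the viewer's -y, top 56 mm above the bench when up, 48 mm when down
- bottle: white bottle with white screw cap, 61 mm across, 127 mm high; bystander; origin at the centre of its underside
- reagent: small white bottle with red cap, 57 mm across, 107 mm high; bystander; origin at the centre of its underside
- dish: flat covered dish, 81 mm across, 6 mm high, lying on the bench; bystander; origin at the centre of its underside
- vial: sample vial with dark cap, 22 mm across, 78 mm high, standing; bystander; origin at the centre of its underside

How it is judged:
By the outcome, as a careful person would: the job done as asked, in the order asked, and still so for the second after the job is handed in, with the robot touching nothing.
It also fails if it takes over 48 s, if anything falls off the work surface, if the arm or the gripper's body presses on something with over 40 N, if the wrist force passes 120 N, or if a joint passes its speed limit or range.

## Working session

There is one attempt and no reset: what is moved stays moved. The work goes in short steps, Python scripts to look and compute and a tool call to move; the robot and the scene stay as the last step left them, time stands still between calls to the robot, and variables do not carry over. Pictures are saved under pics/ and viewed, at most 10 in all, crops included, and the job is handed in when it is done.

Besides the shell and the picture viewer there is one more tool, called after "Call:" as name(argument=value, ...), one argument or row to a line, values as JSON. step_arm: Moves the arm, as the interface text tells. Its arguments: {"type":"object","properties":{"deltas":{"type":"array","items":{"type":"array","items":{"type":"number"}}},"squeeze":{"type":"number"}},"required":["deltas"]}

```bash
mkdir -p pics; python3 - <<'E'
from rig import *
import cv2
s=observe(); print(s)
for n in("side","top"):
    f=grab_frame(n); cv2.imwrite(f"pics/{n}0.png",f["color"][:,:,::-1])
    print(n,{k:v for k,v in f.items() if k!="color"})
E
```

```text
{'t': 0.0, 'joint_pos': array([ 1.05521971,  0.57649304,  0.02484579,  1.43792477, -0.0150106 ,
        1.12901758, -0.05654354]), 'dq': array([-0.00097659,  0.00103271, -0.00010167, -0.00262721, -0.00065198,
       -0.00111549, -0.00143943]), 'joint_torque': array([-8.86802013e-06, -7.65778828e+01,  2.25023076e+00, -2.85979879e+01,
        1.52042520e-02,  1.23927748e-02,  3.72682860e-05]), 'ee_pos': array([ 0.28228824, -0.61262326,  0.23046306]), 'orientation': array([[ 9.08230204e-01,  4.18470206e-01, -7.63228654e-04],
       [ 4.18470895e-01, -9.08229015e-01,  1.47210291e-03],
       [-7.71552017e-05, -1.65639730e-03, -9.99998625e-01]]), 'force': array([-0.70223483,  0.17164212, -0.03766143]), 'ft_torque': array([ 0.02692404, -0.03118774,  0.03402107]), 'grasp_force': 0.0, 'gripper_width': 0.08542272170886886}
side {'fx': 540.8417001302712, 'fy': 540.8417001302712, 'cx': 275.5542722039693, 'cy': 216.9948253972666, 'dist_coeffs': array([0.01728535, 0.        , 0.        , 0.        , 0.        ]), 'rvec': array([ 2.08040836,  1.13045243, -0.52097734]), 'tvec': array([-0.29471657, -0.25234867,  1.66709082])}
top {'fx': 391.9519016382301, 'fy': 391.9519016382301, 'cx': 278.2347001174043, 'cy': 211.0144601689354, 'dist_coeffs': array([-0.01388262,  0.        ,  0.        ,  0.        ,  0.        ]), 'rvec': array([ 2.13169383, -2.14571241,  0.20234773]), 'tvec': array([-0.01159961,  0.59181251,  0.98978381])}
```

View pics/top0.png

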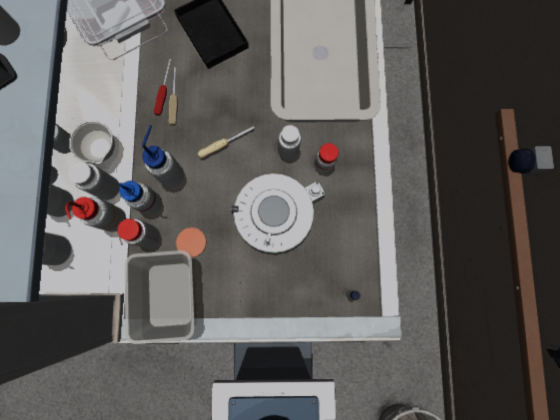

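View pics/side0.png

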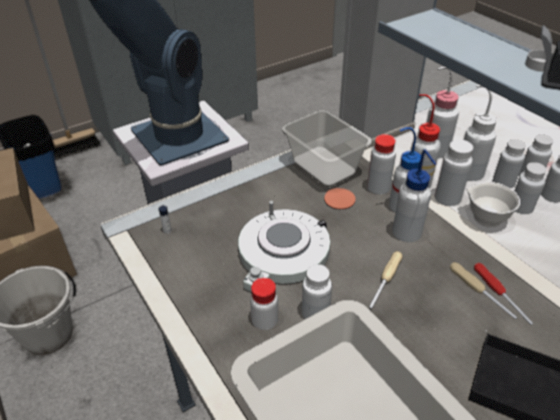

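The top view shows the viewer centred at about (273,213), the lock at (316,190), the index clip at (235,209) and the lever pin near (268,240). I'll zoom in on both views.

```bash
python3 - <<'E'
import cv2,numpy as np
t=cv2.imread("pics/top0.png")[160:260,225:355]
s=cv2.imread("pics/side0.png")[195:300,230:340]
cv2.imwrite("pics/t1.png",cv2.resize(t,None,fx=6,fy=6,interpolation=cv2.INTER_CUBIC))
cv2.imwrite("pics/s1.png",cv2.resize(s,None,fx=5.5,fy=5.5,interpolation=cv2.INTER_CUBIC))
E
```

```text
(no output)
```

View pics/t1.png

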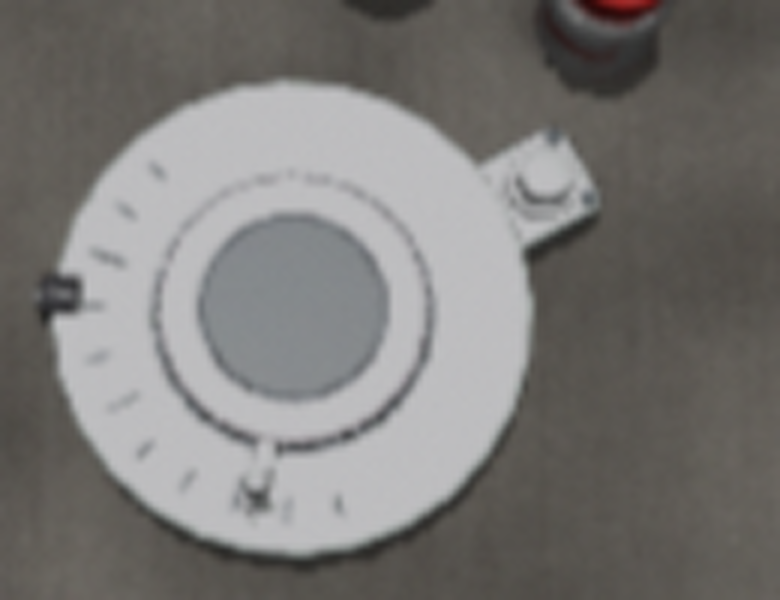

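View pics/s1.png

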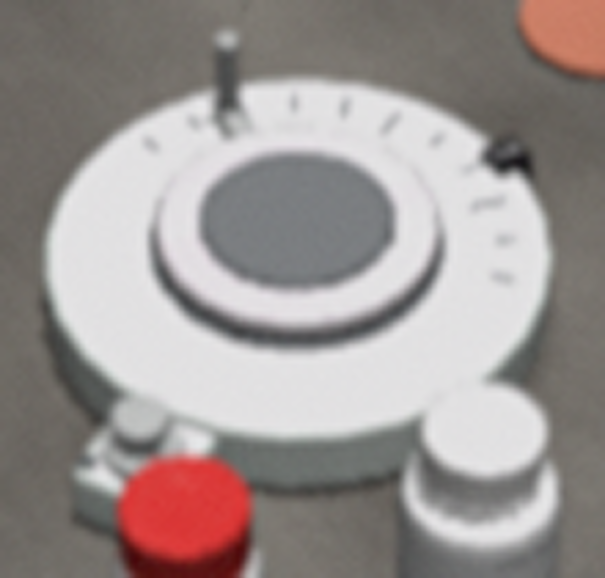

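The top crop shows the glass centre at (293,307), the lock top at (545,178), the index clip at (60,297) and the pin at about (257,492). In the side crop the pin top is at (227,40), its base is at (230,120) and the lock top is at (140,412).

```bash
cat > h.py <<'E'
from rig import *
import cv2,numpy as np
def ray(f,uv,s=None):
    K=np.array([[f["fx"],0,f["cx"]],[0,f["fy"],f["cy"]],[0,0,1]])
    n=cv2.undistortPoints(np.array([[uv]],float),K,f["dist_coeffs"])[0,0]
    d=np.array([n[0],n[1],1.])
    if "rvec" in f:
        R=cv2.Rodrigues(f["rvec"])[0]; return -R.T@f["tvec"],R.T@d
    T=np.eye(4);T[:3,:3]=s["orientation"];T[:3,3]=s["ee_pos"];T=T@f["tool_from_camera"]
    return T[:3,3],T[:3,:3]@d
def onz(f,uv,z,s=None):
    o,d=ray(f,uv,s); return o+d*(z-o[2])/d[2]
E
python3 - <<'E'
from h import *
np.set_printoptions(precision=4,suppress=True)
ft,fs=grab_frame("top"),grab_frame("side"); s=observe(); fw=grab_frame("wrist")
print(fw["tool_from_camera"],fw["fx"])
T=lambda x,y:(x/6+225-.42,y/6+160-.42); S=lambda x,y:(x/5.5+230-.41,y/5.5+195-.41)
for f,M,pts in((ft,T,dict(c=(293,307,.052),lock=(545,178,.056),idx=(60,297,.0465),pin=(257,492,.05),red=(615,0,.1))),(fs,S,dict(c=(297,221,.052),lock=(140,412,.056),idx=(510,150,.0465),pin=(227,38,.09),pinb=(230,120,.05),red=(185,500,.107),white=(487,425,.127)))):
    P={k:onz(f,M(*v[:2]),v[2])[:2] for k,v in pts.items()}
    for k,v in P.items():
        d=v-P["c"];print(k,v,np.hypot(*d),np.degrees(np.arctan2(d[1],d[0])))
E
```

```text
[[-0.0009 -0.9613 -0.2754  0.0687]
 [ 1.     -0.001   0.0002  0.0001]
 [-0.0005 -0.2754  0.9613 -0.1433]
 [ 0.      0.      0.      1.    ]] 345.612413632682
c [ 0.5924 -0.0027] 0.0 0.0
lock [ 0.6495 -0.1153] 0.1262603730836567 -63.120468598900096
idx [0.5984 0.1008] 0.10365778714152635 86.6775244204074
pin [0.5107 0.0135] 0.08325311068940795 168.77709954431515
red [ 0.7181 -0.1425] 0.18802266731298234 -48.046131655084366
c [ 0.5903 -0.0037] 0.0 0.0
lock [ 0.65   -0.1168] 0.12788942664229425 -62.14023698282186
idx [0.5996 0.1011] 0.10520525507758274 84.89591086139707
pin [0.5112 0.0121] 0.08065981130172592 168.7273633310393
pinb [0.5189 0.0077] 0.0723246364340976 170.91508093102306
red [ 0.7365 -0.1471] 0.20477453551202382 -44.44378437417502
white [ 0.7812 -0.0461] 0.19558397973877245 -12.525404968066807
```

Call:
step_arm(
  deltas=[
    [0,20,-19,0,0],
    [0,20,-19,0,0],
    [0,20,-19,0,0],
    [0,20,-19,0,0],
    [0,20,-19,0,0],
    [0,20,-19,0,0],
    [0,20,-19,0,0],
    [0,20,-19,0,0],
    [0,20,-19,0,0],
    [0,20,-19,0,0],
    [0,20,-19,0,0],
    [0,20,-19,0,0],
  ],
  squeeze=20,
)

```text
t: 1.25
ee_pos: [0.4054, -0.3043, 0.2314]
orientation: [[0.908, 0.418, 0.0], [0.418, -0.908, -0.0], [0.0, 0.0, -1.0]]
force: [0.7, -0.3, 0.6]
gripper_width: 0.0001
grasp_force: 0.0
```

Call:
step_arm(
  deltas=[
    [0,20,-19,0,0],
    [0,20,-19,0,0],
    [0,20,-19,0,0],
    [0,20,-19,0,0],
    [0,20,-19,0,0],
    [0,20,-19,0,0],
    [0,20,-19,0,0],
    [0,20,-19,0,0],
    [0,20,-19,0,0],
    [0,20,-19,0,0],
    [0,20,-19,0,0],
    [0,20,-19,0,0],
  ],
)

```text
t: 2.25
ee_pos: [0.5279, 0.0033, 0.2314]
orientation: [[0.908, 0.418, 0.0], [0.418, -0.908, -0.0], [0.0, 0.0, -1.0]]
force: [-0.0, -0.5, 0.6]
gripper_width: 0.0001
grasp_force: 0.0
```

Call:
step_arm(
  deltas=[
    [0,0,0,0,-1],
    [0,0,0,0,-1],
    [0,0,0,0,-1],
    [0,0,0,0,-1],
    [0,0,0,0,-1],
    [0,0,0,0,-1],
    [0,0,0,0,-1],
    [0,0,0,0,-1],
    [0,0,0,0,-1],
    [0,0,0,0,0],
    [0,0,0,0,0],
    [0,0,0,0,0],
  ],
)

```text
t: 3.25
ee_pos: [0.5276, 0.0019, 0.2313]
orientation: [[0.199, 0.98, -0.0], [0.98, -0.199, -0.0], [-0.0, -0.0, -1.0]]
force: [0.1, -0.4, -0.2]
gripper_width: 0.0002
grasp_force: 0.0
```

```bash
python3 - <<'E'
from h import *
import pickle
s=observe(); f=grab_frame("wrist"); pickle.dump((s,f),open("w1.pkl","wb"))
print(s["t"],s["ee_pos"],s["orientation"][:,0],s["gripper_width"],s["force"])
cv2.imwrite("pics/w1.png",cv2.resize(f["color"][:,:,::-1],(800,600),interpolation=cv2.INTER_CUBIC))
E
```

```text
3.25 [0.52758745 0.00186612 0.23129967] [ 1.98854295e-01  9.80029066e-01 -2.95511781e-06] 0.0002485566405482495 [ 0.11258275 -0.42225068 -0.15385247]
```

View pics/w1.png

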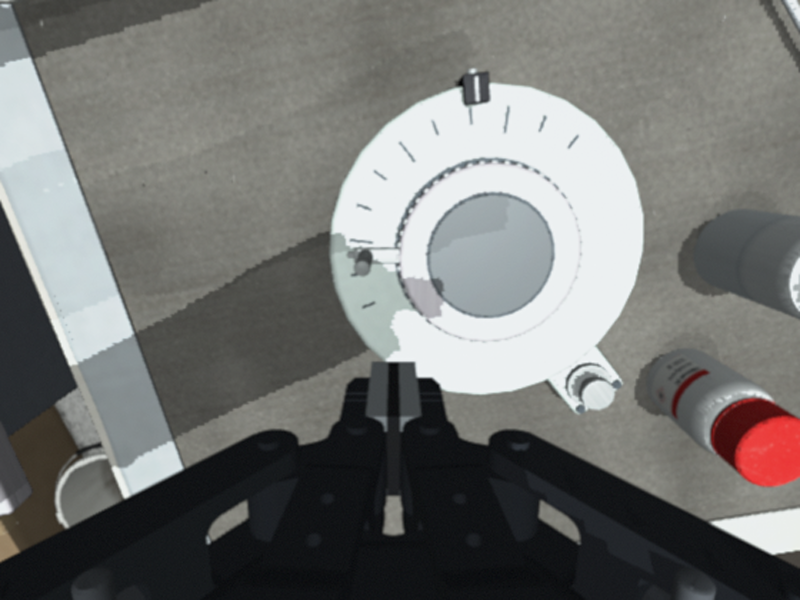

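The wrist view shows the index line at (476,88), the pin near (362,262), the ring centre near (490,253) and the lock top at (600,393).

```bash
python3 - <<'E'
from h import *
import pickle
np.set_printoptions(precision=4,suppress=True)
s,f=pickle.load(open("w1.pkl","rb")); k=.7
A=lambda v:np.degrees(np.arctan2(v[1],v[0]))
w=lambda u,z:onz(f,((u[0]+.5)*k-.5,(u[1]+.5)*k-.5),z,s)[:2]
# drum rim points at z=.04 -> circle fit
rim=np.array([w(u,.04) for u in [(642,235),(620,320),(345,180),(400,115),(540,90),(600,135),(332,250),(480,393),(425,385)]])
x=np.linalg.lstsq(np.c_[2*rim,np.ones(len(rim))],(rim**2).sum(1),rcond=None)[0]; c=x[:2]
print("rim centre",c,np.sqrt(x[2]+c@c))
ring=np.array([w(u,.054) for u in [(398,253),(580,253),(490,163),(490,341)]]);print("ring",ring.mean(0),np.linalg.norm(ring-ring.mean(0),axis=1))
for n,u,z in [("idx",(476,88),.0465),("pin base",(364,258),.05),("pintop",(360,270),.09),("lever root",(398,257),.05),("lock",(600,393),.056),("m0",(471,116),.04),("m2",(363,207),.04)]:
    p=w(u,z);print(n,p,np.linalg.norm(p-c),A(p-c))
E
```

```text
rim centre [ 0.5902 -0.004 ] 0.10619845917202451
ring [ 0.5904 -0.0022] [0.0601 0.0592 0.0581 0.0605]
idx [0.5987 0.1004] 0.10479486111650181 85.37241659530207
pin base [0.5088 0.0115] 0.08287279908486948 169.2428722604289
pintop [0.5089 0.0121] 0.08290392416941948 168.81941951941195
lever root [0.5312 0.0076] 0.060179991809760726 168.88085015788744
lock [ 0.6519 -0.1154] 0.12734783633434232 -60.99755485447007
m0 [0.5942 0.0855] 0.08957042207108508 87.44721374167561
m2 [0.5146 0.0436] 0.08932536572012674 147.80752795461626
```

Call:
step_arm(
  deltas=[
    [0,-12,-10,0,0],
    [0,-12,-10,0,0],
    [0,0,0,21,0],
    [0,0,0,21,0],
    [0,0,0,21,0],
    [0,0,0,21,0],
    [0,0,0,21,0],
    [0,0,0,21,0],
    [0,0,0,21,0],
    [0,0,0,11,0],
    [0,0,0,11,0],
    [0,0,0,0,0],
  ],
)

```text
t: 4.3
ee_pos: [0.5023, -0.0176, 0.0605]
orientation: [[0.197, 0.98, -0.003], [0.98, -0.197, -0.0], [-0.001, -0.003, -1.0]]
force: [-1.0, -0.1, 0.3]
gripper_width: 0.0001
grasp_force: 0.0
```

```bash
python3 - <<'E'
from h import *
import pickle
s=observe(); f=grab_frame("wrist"); pickle.dump((s,f),open("w2.pkl","wb"))
print(s["t"],s["ee_pos"],s["orientation"][:,0],s["force"])
cv2.imwrite("pics/w2.png",cv2.resize(f["color"][:,:,::-1],(800,600),interpolation=cv2.INTER_CUBIC))
E
```

```text
4.3 [ 0.50230429 -0.01756866  0.06054225] [ 1.96660330e-01  9.80471370e-01 -7.79713791e-04] [-0.96681869 -0.12041542  0.33194988]
```

View pics/w2.png

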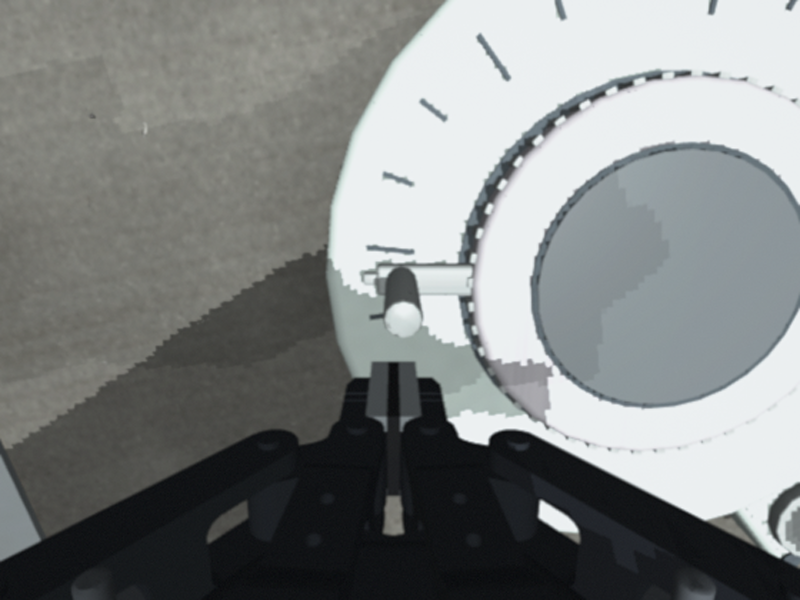

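The pin top is at (403,320), straight ahead of the fingertips at (393,365). I'm advancing to contact and then following the arc.

Call:
step_arm(
  deltas=[
    [0,4,0.5,0,0],
    [0,4,0.5,0,0],
    [0,3,0,0,0],
    [0,2,0,0,0],
    [0,1,0,0,0],
    [0,2.9,-0.45,0,0.333],
    [0,2.9,-0.45,0,0.333],
    [0,2.9,-0.45,0,0.333],
    [0,2.9,-0.45,0,0.333],
    [0,2.9,-0.45,0,0.333],
    [0,2.9,-0.45,0,0.333],
    [0,0,0,0,0],
  ],
)

```text
t: 5.35
ee_pos: [0.5091, 0.0137, 0.0625]
orientation: [[0.396, 0.918, -0.0], [0.918, -0.396, -0.0], [-0.0, -0.0, -1.0]]
force: [-0.5, -0.3, 0.1]
gripper_width: 0.0002
grasp_force: 0.0
```

```bash
cat > m.py <<'E'
from h import *
s=observe(); f=grab_frame("wrist")
import sys
c=np.array([.5905,-.003]);p=s["ee_pos"][:2]-c;x=s["orientation"][:2,0]
a=np.degrees(np.arctan2(x[1],x[0]))
y=np.array([x[1],-x[0]])
print("t",s["t"],"z",s["ee_pos"][2],"F",s["force"],"toolx deg",a,"lever if 16mm:",a+90+np.degrees(0),"centre in tool frame",-p@x*1e3,-p@y*1e3)
print("nominal lever angle", np.degrees(np.arctan2(*(p+.016*x)[::-1])))
# lever pin top by ray at z=.09: bright blob skipped; save
cv2.imwrite(f"pics/{sys.argv[1]}.png",cv2.resize(f["color"][:,:,::-1],(800,600),interpolation=cv2.INTER_CUBIC))
import pickle; pickle.dump((s,f),open(sys.argv[1]+".pkl","wb"))
E
python3 m.py w3
```

```text
t 5.35 z 0.062454006035934415 F [-0.47333806 -0.28247248  0.13021941] toolx deg 66.68086020405065 lever if 16mm: 156.68086020405065 centre in tool frame 16.908206953278004 81.33973550509887
nominal lever angle 157.32057574013393
```

View pics/w3.png

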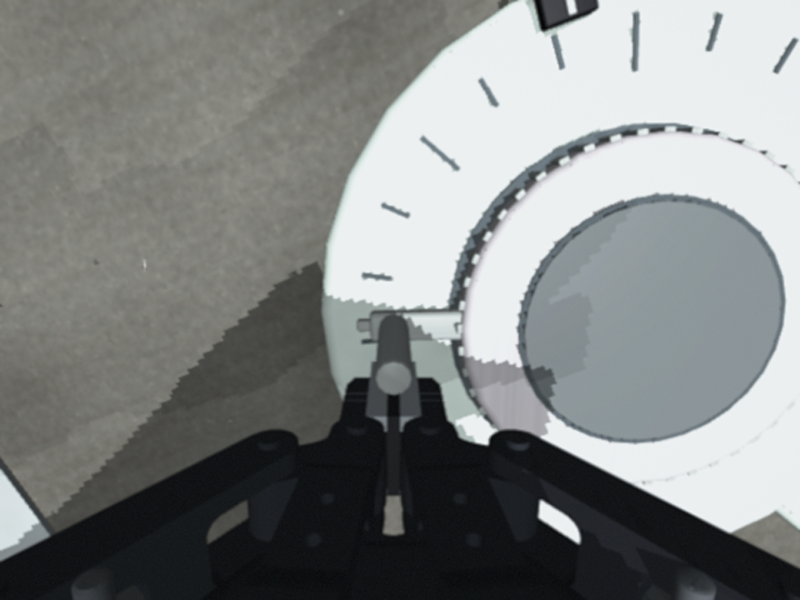

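The pin top is at (393,378), right at the fingertips, and the lever has moved past one mark.

```bash
cat > a.py <<'E'
from h import *
import pickle,sys
def ang(name,u,z):
    s,f=pickle.load(open(name+".pkl","rb"));p=onz(f,((u[0]+.5)*.7-.5,(u[1]+.5)*.7-.5),z,s)[:2]
    d=p-[.5905,-.003];x=s["orientation"][:2,0];e=p-s["ee_pos"][:2]
    print(name,p.round(4),"r",np.linalg.norm(d).round(4),"deg",np.degrees(np.arctan2(d[1],d[0])).round(2),"in tool",(e@x).round(4),(e@[x[1],-x[0]]).round(4))
E
python3 - <<'E'
from a import *
ang("w2",(403,320),.09);ang("w2",(393,365),.0605);ang("w3",(393,378),.09);ang("w3",(362,325),.05);ang("w3",(573,5),.0465)
E
```

```text
w2 [0.5103 0.0129] r 0.0818 deg 168.79 in tool 0.0314 0.0018
w2 [ 0.5029 -0.0107] r 0.0879 deg -174.98 in tool 0.0069 -0.0007
w3 [0.5146 0.0277] r 0.0819 deg 157.96 in tool 0.0151 -0.0005
w3 [0.5053 0.0325] r 0.0923 deg 157.4 in tool 0.0158 -0.0109
w3 [0.5995 0.0952] r 0.0986 deg 84.75 in tool 0.1107 0.0507
```

Call:
step_arm(
  deltas=[
    [0,3.6,-0.62,0,0.417],
    [0,3.6,-0.62,0,0.417],
    [0,3.6,-0.62,0,0.417],
    [0,3.6,-0.62,0,0.417],
    [0,3.6,-0.62,0,0.417],
    [0,3.6,-0.62,0,0.417],
    [0,3.6,-0.62,0,0.417],
    [0,3.6,-0.62,0,0.417],
    [0,3.6,-0.62,0,0.417],
    [0,3.6,-0.62,0,0.417],
    [0,3.6,-0.62,0,0.417],
    [0,3.6,-0.62,0,0.417],
  ],
)

```text
t: 6.4
ee_pos: [0.5285, 0.0518, 0.0622]
orientation: [[0.802, 0.597, -0.001], [0.597, -0.802, -0.0], [-0.001, -0.001, -1.0]]
force: [-1.6, 0.6, 0.5]
gripper_width: 0.0002
grasp_force: 0.9
```

```bash
python3 m.py w4
```

```text
t 6.4 z 0.06222756243242483 F [-1.64051634  0.55221698  0.47599277] toolx deg 36.6826049710175 lever if 16mm: 126.6826049710175 centre in tool frame 17.018378024383132 80.97752423224043
nominal lever angle 127.40313673260879
```

Call:
step_arm(
  deltas=[
    [0,3.6,-0.62,0,0.417],
    [0,3.6,-0.62,0,0.417],
    [0,3.6,-0.62,0,0.417],
    [0,3.6,-0.62,0,0.417],
    [0,3.6,-0.62,0,0.417],
    [0,3.6,-0.62,0,0.417],
    [0,3.6,-0.62,0,0.417],
    [0,3.6,-0.62,0,0.417],
    [0,3.6,-0.62,0,0.417],
    [0,3.6,-0.62,0,0.417],
    [0,3.6,-0.62,0,0.417],
    [0,3.6,-0.62,0,0.417],
  ],
)

```text
t: 7.45
ee_pos: [0.5651, 0.0755, 0.0622]
orientation: [[0.993, 0.117, -0.001], [0.117, -0.993, 0.0], [-0.001, -0.0, -1.0]]
force: [-1.9, 2.3, 0.8]
gripper_width: 0.0002
grasp_force: 0.9
```

Call:
step_arm(
  deltas=[
    [0,2.2,-0.4,0,0.25],
    [0,1.4,-0.25,0,0.167],
    [0,1.4,-0.25,0,0.167],
    [0,0.72,-0.13,0,0.083],
    [0,0,0,0,0],
  ],
)

```text
t: 7.87
ee_pos: [0.5712, 0.0769, 0.0623]
orientation: [[0.999, 0.047, -0.0], [0.047, -0.999, 0.0], [-0.0, -0.0, -1.0]]
force: [-1.7, 0.0, -0.1]
gripper_width: 0.0001
grasp_force: 0.5
```

```bash
python3 m.py w5
```

```text
t 7.8667 z 0.062256201823133864 F [-1.70790896  0.00969619 -0.09285885] toolx deg 2.707609780821113 lever if 16mm: 92.70760978082112 centre in tool frame 15.504063375247242 80.68560766413577
nominal lever angle 92.35544393308291
```

View pics/w5.png

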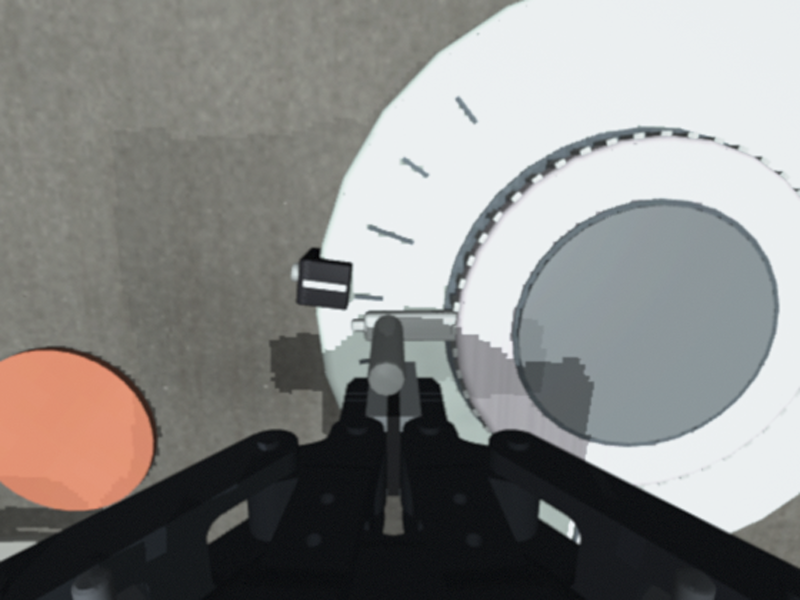

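The index line centre is at (325,286), the lever tip at (357,325) and the pin top at (387,378), so a few degrees remain.

```bash
python3 - <<'E'
from a import *
ang("w5",(325,286.5),.0465);ang("w5",(303,284.5),.0465);ang("w5",(347,289),.0465);ang("w5",(357,325),.047);ang("w5",(387,378),.09)
ang("w5",(366,325.5),.05);ang("w5",(457,324),.05)
s,f=pickle.load(open("w5.pkl","rb"))
# ring top outer edge / glass circle fits
for n,z,P in (("ring",.054,[(458,330),(700,134),(470,275),(520,200),(590,153),(640,138),(480,420)]),):
    q=np.array([onz(f,((u+.5)*.7-.5,(v+.5)*.7-.5),z,s)[:2] for u,v in P])
    x=np.linalg.lstsq(np.c_[2*q,np.ones(len(q))],(q**2).sum(1),rcond=None)[0];print(n,x[:2],np.sqrt(x[2]+x[:2]@x[:2]))
g=f["color"].astype(int);m=((g.max(2)<175)&(g.min(2)>110)).astype(np.uint8);m[:, :355]=0;m[320:]=0
cs=max(cv2.findContours(m,cv2.RETR_EXTERNAL,cv2.CHAIN_APPROX_NONE)[0],key=len);h=cv2.convexHull(cs)
q=np.array([onz(f,p[0],.0525,s)[:2] for p in h]);x=np.linalg.lstsq(np.c_[2*q,np.ones(len(q))],(q**2).sum(1),rcond=None)[0];print("glass",x[:2],np.sqrt(x[2]+x[:2]@x[:2]))
E
```

```text
w5 [0.5983 0.1002] r 0.1035 deg 85.67 in tool 0.0282 -0.0221
w5 [0.5987 0.1075] r 0.1108 deg 85.78 in tool 0.0289 -0.0293
w5 [0.5978 0.0929] r 0.0962 deg 85.65 in tool 0.0273 -0.0148
w5 [0.5855 0.0892] r 0.0924 deg 93.12 in tool 0.0148 -0.0117
w5 [0.5863 0.0786] r 0.0817 deg 92.92 in tool 0.0152 -0.0011
w5 [0.5865 0.0861] r 0.0892 deg 92.59 in tool 0.0157 -0.0085
w5 [0.5884 0.0559] r 0.0589 deg 92.06 in tool 0.0162 0.0218
ring [ 0.58931668 -0.00543259] 0.061438695799281365
glass [ 0.58787065 -0.00326035] 0.04389638351135771
```

Call:
step_arm(
  deltas=[
    [0,1.4,-0.25,0,0.167],
    [0,1.4,-0.25,0,0.167],
    [0,1.4,-0.25,0,0.167],
    [0,1.4,-0.25,0,0.167],
    [0,0.72,-0.13,0,0.083],
    [0,0.72,-0.13,0,0.083],
    [0,0.72,-0.13,0,0.083],
    [0,0,0,0,0],
    [0,0,0,0,0],
  ],
)

```text
t: 8.67
ee_pos: [0.5791, 0.0783, 0.0623]
orientation: [[0.999, -0.049, 0.0], [-0.049, -0.999, -0.0], [0.0, 0.0, -1.0]]
force: [-0.0, 0.6, 0.3]
gripper_width: -0.0002
grasp_force: 0.3
```

```bash
python3 m.py w6; python3 -c "
import cv2;i=cv2.imread('pics/w6.png')[200:425,270:570];cv2.imwrite('pics/w6c.png',cv2.resize(i,(800,600),interpolation=cv2.INTER_CUBIC))"
```

```text
t 8.6667 z 0.06233552846296638 F [-0.0264257   0.60704898  0.34114709] toolx deg -2.7956089260563424 lever if 16mm: 87.20439107394365 centre in tool frame 15.310498751435576 80.60869002896187
nominal lever angle 86.71431477654006
```

View pics/w6c.png

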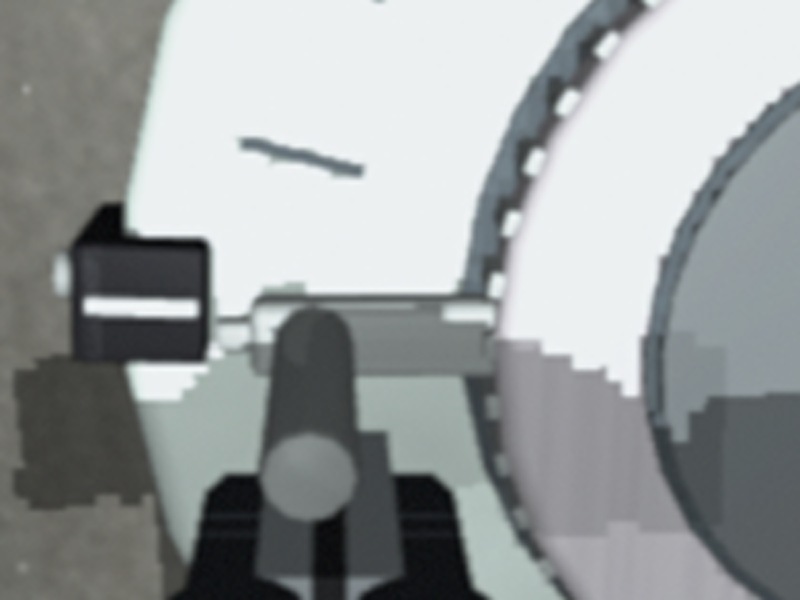

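The index line centre is at (322.4,315.1), the lever tip at (358,324.5) and the pin top at (385.5,379.2). The lever is just short of the index.

```bash
python3 - <<'E'
from a import *
for u,z in (((322.4,315.1),.0465),((302,315),.0465),((343.6,315.4),.0465),((358,324.5),.047),((385.5,379.2),.09),((367.5,325.6),.05),((456,326),.05)): ang("w6",u,z)
E
```

```text
w6 [0.5985 0.1006] r 0.1039 deg 85.58 in tool 0.0183 -0.0233
w6 [0.5989 0.1075] r 0.1108 deg 85.65 in tool 0.0183 -0.0302
w6 [0.598  0.0935] r 0.0968 deg 85.53 in tool 0.0181 -0.0161
w6 [0.5947 0.0888] r 0.0919 deg 87.36 in tool 0.0151 -0.0113
w6 [0.5941 0.0789] r 0.082 deg 87.51 in tool 0.0149 -0.0014
w6 [0.5952 0.0854] r 0.0885 deg 86.96 in tool 0.0157 -0.0079
w6 [0.5936 0.056 ] r 0.0591 deg 87.01 in tool 0.0155 0.0216
```

Call:
step_arm(
  deltas=[
    [0,0.72,-0.13,0,0.083],
    [0,0.72,-0.13,0,0.083],
    [0,0.72,-0.13,0,0.083],
    [0,0,0,0,0],
    [0,0,0,0,0],
  ],
)

```text
t: 9.13
ee_pos: [0.5813, 0.0785, 0.0623]
orientation: [[0.997, -0.075, 0.0], [-0.075, -0.997, -0.0], [0.0, 0.0, -1.0]]
force: [-1.4, 0.1, 0.4]
gripper_width: 0.0
grasp_force: 0.4
```

```bash
python3 m.py w7; python3 -c "
import cv2;i=cv2.imread('pics/w7.png')[200:425,270:570];cv2.imwrite('pics/w7c.png',cv2.resize(i,(800,600),interpolation=cv2.INTER_CUBIC))"
```

```text
t 9.1333 z 0.06232921180620271 F [-1.3616202   0.10417241  0.3872145 ] toolx deg -4.2982769005501655 lever if 16mm: 85.70172309944984 centre in tool frame 15.317191162202977 80.57877685181458
nominal lever angle 85.2162222122339
```

View pics/w7c.png

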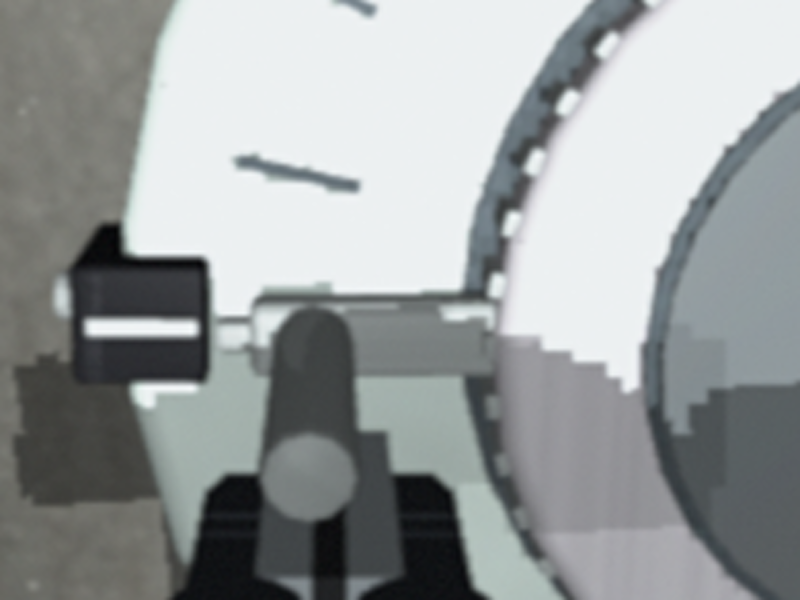

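The index line is at (140,328) in the crop and the lever tip at (235,333), so they are nearly in line.

```bash
python3 - <<'E'
from a import *
for u,z in (((322.5,323.0),.0465),((302,323),.0465),((343.6,323.3),.0465),((358,324.8),.047),((358,324.8),.045),((385.5,379.2),.09),((367.5,325.8),.05),((456,326),.05)): ang("w7",u,z)
from h import *
s,f=pickle.load(open("w7.pkl","rb"));g=cv2.resize(f["color"],(800,600)).mean(2)
for x in (305,320,340): c=g[305:340,x];w=np.clip(c-120,0,None);print(x,305+(w*np.arange(35)).sum()/w.sum())
E
```

```text
w7 [0.5984 0.1006] r 0.1039 deg 85.62 in tool 0.0155 -0.0233
w7 [0.599  0.1075] r 0.1109 deg 85.62 in tool 0.0155 -0.0303
w7 [0.5978 0.0935] r 0.0967 deg 85.68 in tool 0.0153 -0.0162
w7 [0.597  0.0886] r 0.0918 deg 85.92 in tool 0.015 -0.0112
w7 [0.5964 0.0888] r 0.092 deg 86.34 in tool 0.0143 -0.0114
w7 [0.5962 0.0787] r 0.0819 deg 85.99 in tool 0.0149 -0.0014
w7 [0.5974 0.0852] r 0.0885 deg 85.5 in tool 0.0156 -0.0079
w7 [0.5951 0.0558] r 0.059 deg 85.5 in tool 0.0155 0.0216
305 322.45959345562716
320 322.4427135678392
340 322.6907608695652
```

Call:
step_arm(
  deltas=[
    [0,-1,0,0,0],
    [0,-4,0,0,0],
    [0,-5,0,0,0],
    [0,-5,0,0,0],
    [0,0,0,-15,0],
    [0,0,0,-25,0],
    [0,0,0,-25,0],
    [0,0,0,-25,0],
    [0,0,0,0,0],
  ],
)

```text
t: 9.93
ee_pos: [0.5681, 0.0798, 0.1568]
orientation: [[0.997, -0.075, 0.007], [-0.075, -0.997, 0.001], [0.007, -0.002, -1.0]]
force: [0.5, 0.6, 0.1]
gripper_width: 0.0003
grasp_force: 0.0
```

```bash
python3 m.py w8; python3 - <<'E'
from h import *
import pickle
np.set_printoptions(precision=4,suppress=True)
s,f=pickle.load(open("w8.pkl","rb"))
g=cv2.cvtColor(f["color"],cv2.COLOR_RGB2GRAY)
# predicted pixels of lever pin top / index / lock for checking, by projection
T=np.eye(4);T[:3,:3]=s["orientation"];T[:3,3]=s["ee_pos"];C=np.linalg.inv(T@f["tool_from_camera"])
K=np.array([[f["fx"],0,f["cx"]],[0,f["fy"],f["cy"]],[0,0,1]])
c=np.array([.5905,-.003])
def pr(p): return cv2.projectPoints(np.array([p],float),cv2.Rodrigues(C[:3,:3])[0],C[:3,3],K,f["dist_coeffs"])[0][0,0]
for n,r,z in(("idx",.104,.0465),("tip",.092,.047),("pintop",.082,.09)):
  for a in (84.7,85.7,86.7):
    print(n,a,pr([*(c+r*np.array([np.cos(np.radians(a)),np.sin(np.radians(a))])),z]))
print("lock",pr([.6505,-.1158,.056]))
u=pr([*(c+.104*np.array([np.cos(1.4957),np.sin(1.4957)])),.0465]).astype(int)
print(g[u[1]-12:u[1]+14,u[0]-14:u[0]+36:2])
E
```

```text
t 9.9333 z 0.15681772052768667 F [0.46884125 0.58198531 0.12388766] toolx deg -4.314165220106102 lever if 16mm: 85.6858347798939 centre in tool frame 28.609100092340345 80.88289526280526
nominal lever angle 94.54701233862346
idx 84.7 [242.8972 166.7544]
idx 85.7 [242.9407 169.2059]
idx 86.7 [243.0267 171.6479]
tip 84.7 [259.1479 167.125 ]
tip 85.7 [259.1585 169.297 ]
tip 86.7 [259.2071 171.4615]
pintop 84.7 [272.2527 177.7325]
pintop 85.7 [272.2401 180.0244]
pintop 86.7 [272.268  182.3079]
lock [564.2095  66.1995]
[[123 123  90  32  17  14  78 135 149 151 149 149 154 189 238 239 239 239
  239 239 239 239 239 239 239]
 [121 117  64  41  43  40  43  60  67  68  68  67  70 124 237 239 239 239
  239 239 239 239 239 239 239]
 [121 110  56  66  69  65  64  62  62  63  62  64  62 100 237 239 239 239
  239 239 239 239 239 239 239]
 [120 110  58  73  76  72  72  73  73  73  73  74  73  96 234 240 239 239
  239 239 239 240 239 240 239]
 [121 113  60  73  76  72  72  73  73  74  74  75  74  83 224 239 239 239
  239 239 240 239 239 240 239]
 [130 128  64  72  74  70  72  72  72  73  73  75  74  
[... 1450 characters left out ...]
62  62  63  61  62  79 199 239 240 228
  199 134 217 239 240 239 228]
 [118 112  66  62  65  59  62  60  60  61  60  60  59  92 227 240 239 237
  207 161 229 240 239 238 230]
 [117 113  75  59  62  60  62  73  77  76  76  77  77 118 236 239 239 240
  224 180 233 239 239 236 228]
 [116 114  93  74  75  78  84 138 153 156 155 156 157 173 238 239 239 240
  223 191 231 236 238 234 226]
 [114 115 109 107 110 113 123 213 235 234 235 234 235 235 239 239 239 239
  218 200 229 233 234 231 224]
 [112 114 111 117 121 120 130 224 241 241 241 241 241 240 239 239 239 239
  221 198 226 229 230 227 220]
 [112 116 112 119 122 120 128 222 239 239 239 239 239 239 239 239 239 239
  233 198 224 226 227 224 217]]
```

The lever is within about 0.3° of the index, so I'm moving on to the lock plunger.

Call:
step_arm(
  deltas=[
    [0,12.3,23.6,0,0],
    [0,12.3,23.6,0,0],
    [0,12.3,23.6,0,0],
    [0,12.3,23.6,0,0],
    [0,12.3,23.6,0,0],
    [0,12.3,23.6,0,0],
    [0,12.3,23.6,0,0],
    [0,12.3,23.6,0,0],
    [0,0,0,0,0],
    [0,0,0,0,0],
    [0,0,0,0,0],
  ],
)

```text
t: 10.9
ee_pos: [0.6494, -0.1152, 0.1512]
orientation: [[0.997, -0.075, -0.002], [-0.075, -0.997, 0.001], [-0.002, -0.001, -1.0]]
force: [0.1, 0.8, -0.5]
gripper_width: 0.0003
grasp_force: 0.0
```

```bash
python3 m.py w9 >/dev/null; python3 - <<'E'
from h import *
import pickle
np.set_printoptions(precision=4,suppress=True,linewidth=250)
s,f=pickle.load(open("w9.pkl","rb"));print(s["ee_pos"],s["force"])
T=np.eye(4);T[:3,:3]=s["orientation"];T[:3,3]=s["ee_pos"];C=np.linalg.inv(T@f["tool_from_camera"])
K=np.array([[f["fx"],0,f["cx"]],[0,f["fy"],f["cy"]],[0,0,1]])
th=np.linspace(0,2*np.pi,13)
P=np.c_[.6505+.012*np.cos(th),-.1158+.012*np.sin(th),0*th+.056]; P=np.r_[[[.6505,-.1158,.056]],P]
u=cv2.projectPoints(P,cv2.Rodrigues(C[:3,:3])[0],C[:3,3],K,f["dist_coeffs"])[0][:,0];print(u[0],u[1:].min(0),u[1:].max(0))
g=cv2.cvtColor(f["color"],cv2.COLOR_RGB2GRAY);a,b=u[0].astype(int)
print(g[b-36:b+36:3,a-45:a+46:3])
E
```

```text
[ 0.6494 -0.1152  0.1512] [ 0.1075  0.8241 -0.4998]
[274.7847 209.3604] [258.1202 193.0996] [291.4822 225.1924]
[[136 133 136 132 139 137 134 135 132 132 131 101 107 157 229 240 155 117 131 209 218 104 130 127 127 127 134 134 135 138 139]
 [134 129 132 132 133 133 134 130 132 117 101 127 203 238 239 240 168 114 113 217 236 150 113 122 122 127 136 137 135 134 140]
 [ 83 119 131 126 130 132 134 128 101 112 169 228 239 239 239 239 240 199 195 240 239 226 113 120 127 126 130 135 132 132 135]
 [ 90  89  95 135 135 127 107 104 136 211 238 239 240 232 173 150 150 193 226 240 239 238 194  99 126 126 132 135 131 129 135]
 [ 91  88  87 111 116 101 117 176 232 239 239 226 161 213 236 235 237 232 220 164 237 240 233 143 110 127 138 137 133 132 137]
 [105  89  88  91 108 148 218 238 239 239 231 191 238 235 233 235 233 233 230 234 175 230 239 218 103 116 141 138 134 132 132]
 [208 128  88 126 190 234 239 239 239 233 188 237 236 236 206 151 151 230 231 231 230 176 240 237 177  83  93 137 133 133 132]
 [237 220 131 216 238 239 239 239 239 217 233 233 227 130 122 179 160 117  94 220 220 205 158 182 2
[... 1360 characters left out ...]
194 180 160 100  76  74  75  77  77  76  78  77  76  76  78  80]
 [173 171 169 169 170 173 174 174 194 176 144 168 196 197 186 166 125  72  76  78  74  75  77  76  76  78  78  76  74  76  76]
 [172 171 169 170 170 173 196 193 195 190 165 124 186 172 145  87  78  75  73  74  75  74  79  76  76  74  77  74  73  79  76]
 [171 170 169 171 170 177 194 193 195 197 178 146 124 100  76  77  78  75  75  75  71  73  78  75  77  77  75  76  77  77  76]
 [170 170 170 171 169 191 194 193 195 196 191 164 116  78  72  78  78  74  77  74  75  76  76  77  76  75  75  75  78  77  76]
 [168 170 168 167 179 194 193 193 193 193 193 176 148  83  75  78  77  75  75  74  76  74  75  75  74  76  78  73  75  74  76]]
```

The button shows up centred at about (275,209), against a predicted (274.8,209.4), so the tool is aligned. I'm pressing in small steps.

Call:
step_arm(
  deltas=[
    [0,0,0,20,0],
    [0,0,0,20,0],
    [0,0,0,20,0],
    [0,0,0,15,0],
    [0,0,0,10,0],
    [0,0,0,4,0],
    [0,0,0,2,0],
    [0,0,0,2,0],
    [0,0,0,2,0],
    [0,0,0,1,0],
    [0,0,0,1,0],
    [0,0,0,0,0],
  ],
)

```text
t: 11.95
ee_pos: [0.6505, -0.116, 0.0557]
orientation: [[0.997, -0.075, 0.001], [-0.075, -0.997, -0.0], [0.001, -0.0, -1.0]]
force: [-0.2, 0.1, 0.4]
gripper_width: -0.0001
grasp_force: 0.3
```

Call:
step_arm(
  deltas=[
    [0,0,0,1,0],
    [0,0,0,1,0],
    [0,0,0,1,0],
    [0,0,0,1,0],
    [0,0,0,0,0],
  ],
)

```text
t: 12.37
ee_pos: [0.6504, -0.116, 0.0512]
orientation: [[0.997, -0.075, 0.001], [-0.075, -0.997, -0.0], [0.001, 0.0, -1.0]]
force: [1.1, -0.6, 0.8]
gripper_width: 0.0004
grasp_force: 0.6
```

Call:
step_arm(
  deltas=[
    [0,0,0,1,0],
    [0,0,0,1,0],
    [0,0,0,0.5,0],
    [0,0,0,0.5,0],
  ],
)

```text
t: 12.7
ee_pos: [0.6504, -0.116, 0.0483]
orientation: [[0.997, -0.075, 0.001], [-0.075, -0.997, -0.0], [0.001, 0.0, -1.0]]
force: [2.5, -1.0, 2.7]
gripper_width: -0.0001
grasp_force: 1.4
```

Call:
step_arm(
  deltas=[
    [0,0,0,0.5,0],
    [0,0,0,0.5,0],
    [0,0,0,0,0],
  ],
)

```text
t: 12.95
ee_pos: [0.6505, -0.116, 0.0481]
orientation: [[0.997, -0.075, 0.001], [-0.075, -0.997, -0.0], [0.001, -0.0, -1.0]]
force: [0.1, -0.0, 9.5]
gripper_width: 0.0001
grasp_force: 4.8
```

Call:
step_arm(
  deltas=[
    [0,0,0,0.5,0],
    [0,0,0,0,0],
    [0,0,0,0,0],
  ],
)

```text
t: 13.2
ee_pos: [0.6505, -0.116, 0.048]
orientation: [[0.997, -0.075, 0.001], [-0.075, -0.997, 0.0], [0.001, -0.0, -1.0]]
force: [-1.3, 0.8, 13.1]
gripper_width: -0.0
grasp_force: 6.9
```

The plunger is on its stop at z = 48.0 mm with 13 N, so I'm lifting off and checking that nothing else changed.

Call:
step_arm(
  deltas=[
    [0,0,0,-2,0],
    [0,0,0,-8,0],
    [0,0,0,-20,0],
    [0,0,0,-25,0],
    [0,0,0,-25,0],
    [0,0,0,-20,0],
    [0,-15,-20,0,0],
    [0,-20,-20,0,0],
    [0,-20,-20,0,0],
    [0,-20,-20,0,0],
    [0,0,0,0,0],
    [0,0,0,0,0],
  ],
)

```text
t: 14.2
ee_pos: [0.5803, -0.029, 0.1471]
orientation: [[0.997, -0.072, -0.001], [-0.072, -0.997, 0.001], [-0.001, -0.001, -1.0]]
force: [0.7, 0.1, -0.0]
gripper_width: -0.0
grasp_force: 0.0
```

```bash
python3 m.py w10; python3 - <<'E'
from h import *
import pickle
np.set_printoptions(linewidth=250)
s,f=pickle.load(open("w10.pkl","rb"))
T=np.eye(4);T[:3,:3]=s["orientation"];T[:3,3]=s["ee_pos"];C=np.linalg.inv(T@f["tool_from_camera"])
K=np.array([[f["fx"],0,f["cx"]],[0,f["fy"],f["cy"]],[0,0,1]])
c=np.array([.5905,-.003])
def pr(p): return cv2.projectPoints(np.array([p],float),cv2.Rodrigues(C[:3,:3])[0],C[:3,3],K,f["dist_coeffs"])[0][0,0]
for n,r,z in(("idx",.104,.0465),("tip",.092,.047),("pintop",.082,.09)):
  for a in (84.7,85.7,86.7): print(n,a,pr([*(c+r*np.array([np.cos(np.radians(a)),np.sin(np.radians(a))])),z]))
u=pr([*(c+.104*np.array([np.cos(1.4957),np.sin(1.4957)])),.0465]).astype(int);print(u)
t=cv2.cvtColor(grab_frame("top")["color"],cv2.COLOR_RGB2GRAY).astype(int);o=cv2.imread("pics/top0.png",0).astype(int)
d=abs(t-o)>40; n,_,st,ce=cv2.connectedComponentsWithStats(d.astype(np.uint8)); print([(x[:5].tolist()) for x in st[1:] if x[4]>6])
E
```

```text
t 14.2 z 0.14708874623616772 F [ 0.70668762  0.14263921 -0.00984849] toolx deg -4.1482067757752805 lever if 16mm: 85.85179322422472 centre in tool frame 8.267642538811158 -26.714853231302676
nominal lever angle -78.00566452314487
idx 84.7 [ 93.01839377 195.37364498]
idx 85.7 [ 93.35928084 197.81541006]
idx 86.7 [ 93.74260569 200.24741172]
tip 84.7 [109.47778185 195.85376136]
tip 85.7 [109.75008193 198.01549344]
tip 86.7 [110.06021346 200.16958066]
pintop 84.7 [ 93.30916646 212.99318892]
pintop 85.7 [ 93.62934431 215.26927539]
pintop 86.7 [ 93.9897729  217.53678907]
[ 93 197]
[[279, 134, 22, 14, 194], [315, 136, 4, 20, 43], [266, 149, 2, 14, 17], [324, 150, 1, 8, 8], [320, 157, 4, 4, 7], [325, 161, 6, 2, 8], [318, 166, 5, 4, 12], [325, 168, 5, 8, 27], [319, 171, 3, 4, 11], [150, 173, 186, 247, 13052], [241, 207, 5, 6, 19], [236, 348, 55, 32, 1295], [273, 398, 4, 16, 32], [290, 398, 3, 22, 59], [260, 416, 13, 4, 38], [276, 416, 13, 4, 38]]
```

```bash
python3 - <<'E'
import pickle,cv2,numpy as np
np.set_printoptions(linewidth=250)
s,f=pickle.load(open("w10.pkl","rb"));g=cv2.cvtColor(f["color"],cv2.COLOR_RGB2GRAY)
print("cols 82..160/2, rows 184.."); print(g[184:222,82:160:2])
from rig import *
t=grab_frame("side")["color"].astype(int);o=cv2.imread("pics/side0.png")[:,:,::-1].astype(int)
r=lambda i:[np.argwhere((i[:,:,0]>150)&(i[:,:,1]<90))[k] for k in()]
for nm,(y,x,h,w) in dict(reag=(275,245,55,40),bottle=(262,298,60,38),dish=(185,320,28,40),vial=(200,155,35,20)).items():
    a=o[y:y+h,x:x+w].mean(2).astype(np.float32);b=t[y:y+h,x:x+w].mean(2).astype(np.float32)
    print(nm,abs(a-b).mean(),cv2.phaseCorrelate(a,b))
E
```

```text
cols 82..160/2, rows 184..
[[124 111  77 ... 228 239 239]
 [101  67  31 ... 228 239 239]
 [ 58  33  25 ... 228 239 239]
 ...
 [119 119 125 ... 236 194 221]
 [119 120 121 ... 238 216 219]
 [119 118 117 ... 238 225 214]]
reag 8.821668 ((0.13033425683176247, 0.2815997348467576), 0.9894353425502778)
bottle 9.8929825 ((0.046222456888749264, 0.02698442152668079), 1.0083802402019502)
dish 8.744346 ((-0.06416101224033355, -0.03967177012315659), 0.9909997900327047)
vial 9.696667 ((-0.009219112101863658, -0.09337442957131614), 0.9965929011503856)
```

```bash
python3 - <<'E'
import pickle,cv2
s,f=pickle.load(open("w10.pkl","rb"));g=cv2.cvtColor(f["color"],cv2.COLOR_RGB2GRAY)
for r in range(186,214): print(r,*["%3d"%v for v in g[r,84:152:2]])
E
```

```text
186  33  25  26  26  26  28  48  50  50  50  46  84 213 239 239 239 238 239 239 239 239 239 239 239 239 239 239 239 239 239 239 239 239 235
187  42  40  39  41  41  40  38  40  40  38  15  34 191 240 239 239 239 239 239 239 239 239 239 239 239 239 239 239 239 239 239 239 239 229
188  51  45  45  46  48  48  49  50  52  49  19  25 177 240 239 239 239 239 239 240 239 239 239 239 239 239 239 239 239 239 239 239 239 233
189  55  46  47  46  48  49  50  52  52  50  23  21 159 238 239 239 239 239 239 239 237 235 233 232 239 239 239 239 239 239 239 239 239 234
190  55  47  43  45  48  49  49  51  52  51  28  16 139 237 239 238 237 230 228 229 223 213 200 199 236 236 236 236 236 237 235 233 234 227
191  56  48  44  45  46  49  48  50  50  51  27  16 123 236 237 222 207 173 163 163 161 154 150 158 208 208 209 208 208 208 202 195 195 185
192  55  50  43  44  45  46  47  49  49  51  30  13 116 235 223 158 142 122 104 103 117 124 125 128 143 143 143 144 145 145 142 139 139 136
193  53  49  40  44  43  45  45  46  49  50  34  10 107 227 190 164 156 131 101  99 128 161 168 169 168 168 168 168 168 
[... 2119 characters left out ...]

209 125 123 127 172 196 205 186 120  71  66  64  59  58  56  55  55  52  75 180 236 240 239 235 179 173 174 195 240 239 239 239 239 239 239
210 122 122 155 207 218 228 232 180  86  62  62  58  57  55  54  52  69 152 231 240 239 239 237 207 199 201 218 239 239 239 239 239 239 239
211 121 127 182 216 221 229 237 226 130  62  59  56  55  54  53  60 124 230 240 239 239 239 239 235 235 235 236 239 239 238 239 239 239 239
212 121 138 199 216 221 228 236 238 184  68  57  55  54  52  57 112 198 241 239 239 239 239 239 240 239 240 239 239 239 239 239 238 239 239
213 122 146 204 212 218 227 232 236 212  81  55  55  53  53 101 190 237 240 239 239 239 239 239 239 239 239 239 239 239 239 239 239 239 239
```

```bash
python3 -c "
from rig import *
print(close_job())"
```

```text
the job is handed in; nothing more can be done
None
```

The lever points at the index clip to within about 0.3° by the wrist camera, and the lock plunger was then pressed to its stop (48.0 mm, 13 N). The bystanders showed no movement in the side view, the arm is clear, and the job was handed in at about 14 s; no verdict was returned.

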